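# Move burned-in components to the carrier tray in sequence

### The arm

A 7-joint arm with a two-finger parallel gripper is mounted at the origin on the work surface. World frame = base frame: x ahead of the robot, y to its left, z up, the work surface at z = 0. Lengths are in m, angles in rad, forces in N, time in s.
With the tool pointing down it reaches from about 0.4 to 0.85 m from the base axis. Payload 10.4 kg.
Tool frame: the origin (TCP) lies at the centre of the arm's flange, where the gripper is bolted on; the fingertips stand 173 mm ahead of it and the grasp point (between the pads) lies 155 mm ahead of it; z points along the fingers, y is the line along which they close (so a half turn about z gives the same grasp; the last joint's range is limited). The gripper opens to 85 mm and grips with 20 to 120 N. Pads are 22 mm wide; open, the fingers measure 114 mm over their backs; the gripper's body (76 mm by 85 mm) begins 54 mm behind the grasp point. The pads swing forward as they close: fully open they stand 13 mm farther back than shut.
Start: joints at [1.306, 0.332, -0.065, 1.46, 0.022, 1.35, -0.088], TCP at [0.15, -0.607, 0.405] pointing down, gripper open.
Joint ranges: [-2.6, 2.6], [-0.5, 2.12], [-1.47, 1.34], [0.16, 2.42], [-1.27, 4.41], [0.06, 2.06], [-2.6, 2.6]. Speed limits (rad/s): [2.22, 2.22, 2.79, 2.79, 3.14, 3.14, 3.14].

### API

Orientations are given as a unit quaternion [x, y, z, w].
In Python, from workcell import manip, viewer, finder gives the robot as it stands.
- The arm moves only by the tool arm_command, never from a script. Its argument "plan" is a list of rows, each an object with "dp": the shift along the tool's x, y, z in mm, a list of three; "spin": the turn about the tool's z in rad. A call has 1 to 5 rows; each row shifts and turns the commanded pose from where the row before left it, along the tool's axes as they then stand; what a row does not reach is not made up. A row lasts 1/10 s, in which the tool goes at most 50 mm and 8.59 degrees, less where a joint would pass 70% of its speed; a pose out of reach is approached as far as the arm can. A call is refused whole if a number of a shift passes 50 or a number of a turn 0.15, either way. A call with a gripper value outside its range is refused whole. "grip" is the closure, from -1 (fully open) to 1 (shut), set as the call begins (left out, the last holds). The fingers move at their own pace and stop on an object; "newtons" is the grip in N (left out, the last holds). Time passes only in rows, so rows that do not move let the fingers close. It gives the time, the measured TCP pose, the force, the opening and the grip force at its end, in the units of the state.
- manip.get_obs(): the state, without advancing time (a new reading comes with each control period).
- viewer.camera(name): name is "side" or "top" or "wrist"; returns the picture (384x512x3 uint8, blue, green, red); there is no depth.
- viewer.camera_params(name): a dict with "vertical_fov" (degrees; the focal length in pixels is half the picture's height over the tangent of half this angle, whatever the lens; pixels are square), "cx", "cy" (the principal point, pixels), "R" (3x3) and "t" (3): a world point X has camera coordinates R X + t; the wrist camera has in their place "T_tool_cam" (4x4, takes a point from camera to tool coordinates, whose origin is the TCP and whose axes are the flange's). Camera axes: x right, y down, z forward; pixel columns grow to the right and rows downward; lengths in m; the calibration is good to about 2 mm. A picture is of the moment at which its call begins: read the wrist's pose just before it. camera_params takes no time and is no camera call.
- manip.hand_in(): hands the job in; it is judged then, once.
Trained networks look in the newest picture that a camera, given by its name, has taken for a name from the list of things; names that differ only in an ending like _2 or _b are one class to them, and where a whole thing is asked for, a point or a joint stands for the part that bears it (a point fixed in the world has none). Each returns a list of dicts, best first, with "score" (0 to 1); they miss things now and then, are a little off and sometimes report something else, mostly with a low value. They report only what shows in the picture. A call takes as long as a camera call. They do not tell look-alikes from the thing itself.
- finder.find_in(camera, thing): "position" ([x, y, z] in m, in world coordinates, good to about 4 mm: the middle of the surface that is visible of it).
The state is a dict: "clock": time; "joint_pos": joint angles; "joint_velocities": joint speeds; "tau": joint torques, N m; "position": TCP position; "ee_rot": TCP orientation; "ft_force": force on the tool from outside, world axes, zero at the start; "torque": the same for the moment, N m; "grip_width": opening from 0.0 (shut) to 1.0 (fully open); "grasp_force": force on a finger pad.
Only numpy, scipy, OpenCV 4.12 (cv2) and the standard library are available. Lean on these libraries where they do the work, as an engineer would, in place of code of your own. Each camera call takes 0.05 s, during which the arm holds its last target. There are 200 camera calls.

### The job

The four components on the burn-in strip have finished their test: move them all into the carrier tray, one per pocket, keeping their sequence, so that the one at the strip's terminal-block end (the robot's left) goes into the pocket next to the tray's index post, the next one into the next pocket, and so on to the far end. Set each down flat on its pocket's floor and upright, without dropping or tipping it, let go of it, and leave the multimeter, solder spool and screwdriver where they are.

Things in the scene. Friction and masses are not known exactly. Their poses are not given: they have to be found in the camera images.
- capacitor: loose can capacitor: upright black cylinder, diameter 35, height 55 mm, bare metal top with a cross. About 0.07 kg. Origin: centre of its underside, z up.
- transformer: loose small mains transformer: upright dark laminated core 24 x 46 x 42 mm (x, y, height) with a copper winding that bulges through it, 40 (x) x 30 (y) mm, from 6 to 36 mm height. About 0.25 kg. Grasp along x over the winding (40 mm wide). Origin: centre of its underside, z up, y along the core's long side.
- heatsink: loose finned aluminium heat sink block 36 x 46 x 40 mm (x, y, height), upright fins that run along x. Solid to the touch. About 0.10 kg. Grasp along x (36 mm wide). Origin: centre of its underside, z up.
- relay: loose plug-in relay: smooth white square box on a black foot, 34 x 34 x 62 mm high. About 0.09 kg. Origin: centre of its underside, z up, x and y across its faces.
- adapter_round: round green adapter plate, diameter 62 mm, under the capacitor; fixed to the burn-in strip; one component stands on it at the start. 12 mm thick, top 26 mm above the table. Origin: centre of its underside, z up, x across the strip, y along the strip towards its terminal-block end (robot's left)
- adapter_oblong: oblong green adapter plate, 50 x 64 mm, under the transformer; fixed to the burn-in strip; one component stands on it at the start. 12 mm thick, top 26 mm above the table. Origin: centre of its underside, z up, x across the strip, y along the strip towards its terminal-block end (robot's left)
- adapter_square: square green adapter plate, 62 x 62 mm, under the heat sink; fixed to the burn-in strip; one component stands on it at the start. 12 mm thick, top 26 mm above the table. Origin: centre of its underside, z up, x across the strip, y along the strip towards its terminal-block end (robot's left)
- adapter_cross: cross-shaped green adapter plate, 66 x 64 mm, under the relay; fixed to the burn-in strip; one component stands on it at the start. 12 mm thick, top 26 mm above the table. Origin: centre of its underside, z up, x across the strip, y along the strip towards its terminal-block end (robot's left)
- tray: fixed grey carrier tray, 78 (x) x 294 (y) mm, with a row of four equal pockets, centres at x = 0, y = -108, -36, +36, +108 mm in its frame; each 66 x 66 mm inside, floor 6 mm and tops of the 6 mm thick walls 16 mm above the table. Any component fits any pocket; keep the transformer's and heat sink's y roughly along the tray's y. Origin: centre of its underside, z up.
- index_post: fixed grey end block 60 x 24 x 16 mm with a round brass post (diameter 22, top 42 mm above the table), adjoining one end of the tray, at y = +159 or -159 mm in the tray's frame; the other end has a like block without a post. Origin: centre of its underside.
- multimeter: bystander: hand-held multimeter lying on the table, 180 x 88 x 44 mm. Origin: centre of its underside.
- wire_spool: bystander: spool of solder standing on a flange, diameter 60, height 40 mm. Origin: centre of its underside.
- screwdriver: bystander: screwdriver with a red handle lying on the table, about 200 mm long, under 40 mm high.
There are look-alikes about, which are no part of the job. Leave any purple look-alike of the relay alone. Leave any red look-alike of the heatsink alone.

How it is judged:
By the outcome, as a careful person would: the job done as asked, in the order asked, and still so for the second after the job is handed in, with the robot touching nothing.
It also fails if it takes over 99 s, if anything falls off the work surface, if the arm or the gripper's body presses on something with over 40 N, if the wrist force passes 120 N, or if a joint passes its speed limit or range.

## Working session

There is one attempt and no reset: what is moved stays moved. The work goes in short steps, Python scripts to look and compute and a tool call to move; the robot and the scene stay as the last step left them, time stands still between calls to the robot, and variables do not carry over. Pictures are saved under pics/ and viewed, at most 14 in all, crops included, and the job is handed in when it is done.

Besides the shell and the picture viewer there is one more tool, called after "Call:" as a command line: name --argument value ..., lists and objects as JSON in quotes. arm_command: Moves the arm, as the interface text tells. Its arguments: {"type":"object","properties":{"plan":{"type":"array","items":{"type":"object","properties":{"dp":{"type":"array","items":{"type":"number"}},"spin":{"type":"number"}}}},"grip":{"type":"number"},"newtons":{"type":"number"}},"required":["plan"]}

```bash
mkdir -p pics; ls; python3 - <<'E'
from workcell import manip, viewer, finder
import cv2, numpy as np
for c in ("top","side"):
    cv2.imwrite(f"pics/{c}0.png", viewer.camera(c))
    for t in "capacitor transformer heatsink relay adapter_round adapter_oblong adapter_square adapter_cross tray index_post multimeter wire_spool screwdriver".split():
        print(c,t,[(np.round(d["position"],3).tolist(),round(d["score"],2)) for d in finder.find_in(c,t)][:4])
    p=viewer.camera_params(c); print(p)
p=viewer.camera_params("wrist"); print(p)
print(manip.get_obs())
E
```

```text
pics
top capacitor [([0.456, 0.063, 0.082], 0.65), ([0.572, 0.472, 0.022], 0.24)]
top transformer [([0.458, -0.083, 0.065], 0.65)]
top heatsink [([0.349, -0.056, 0.01], 0.64), ([0.462, -0.013, 0.041], 0.52), ([0.459, -0.085, 0.065], 0.18)]
top relay [([0.453, 0.134, 0.087], 0.43)]
top adapter_round [([0.457, 0.065, 0.024], 0.49)]
top adapter_oblong [([0.453, -0.067, 0.022], 0.42)]
top adapter_square [([0.454, -0.015, 0.028], 0.77)]
top adapter_cross [([0.57, 0.472, 0.023], 0.69), ([0.457, 0.124, 0.028], 0.57)]
top tray [([0.669, 0.066, 0.002], 0.65)]
top index_post []
top multimeter [([0.544, -0.373, 0.038], 0.93)]
top wire_spool [([0.476, 0.327, 0.039], 0.57)]
top screwdriver [([0.573, 0.474, 0.022], 0.87)]
{'vertical_fov': 47.596625858251144, 'cx': 262.0850279499848, 'cy': 192.50244380230353, 'R': array([[-0.02600437, -0.9996562 ,  0.0033556 ],
       [-0.98519091,  0.0250587 , -0.16961999],
       [ 0.16947758, -0.00771677, -0.98550383]]), 't': array([0.04449708, 0.51271144, 1.35764879])}
side capacitor [([0.453, 0.054, 0.068], 0.71)]
side transformer [([0.453, -0.091, 0.063], 0.6
[... 1435 characters left out ...]
66,  0.33222059, -0.06471186,  1.46006783,  0.02160226,
        1.34992582, -0.08848631]), 'joint_velocities': array([-3.02031964e-04, -7.13544886e-05, -5.61668614e-04, -2.55637206e-04,
       -7.48744798e-04,  1.25298694e-03, -1.41865403e-04]), 'tau': array([-1.37616689e-04, -6.25235939e+01,  4.88047802e-02, -3.91823208e+01,
        1.64884661e-02,  1.93925523e-03,  2.52057004e-05]), 'position': array([ 0.14967155, -0.60682785,  0.40474007]), 'ee_rot': array([9.92699670e-01, 1.20612450e-01, 1.47200702e-05, 3.46078815e-05]), 'ft_force': array([ 0.48824627, -0.97995659,  0.44897134]), 'torque': array([ 0.0001764 , -0.04661386,  0.02200147]), 'grasp_force': 0.0, 'grip_width': 1.00213517193143}
```

View pics/top0.png

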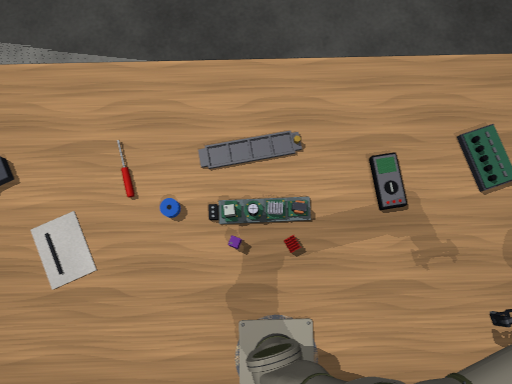

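View pics/side0.png

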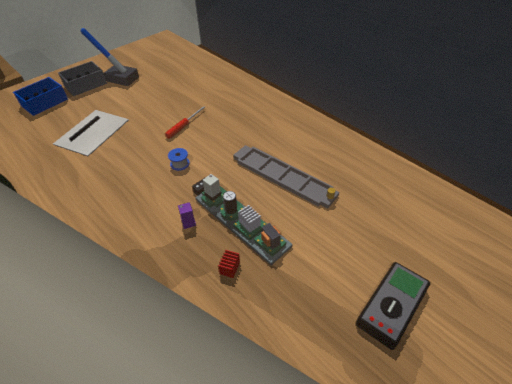

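The top view shows the strip at (208–312, 210) with its terminal block on the left. The order from there is relay, capacitor, heat sink, transformer. The tray's index post is at its right end (297,139), so the relay goes into the right pocket and the transformer into the left one. The purple and red look-alikes are at (236,242) and (293,244). I'll move to a hover pose and measure with the wrist camera.

```bash
cat > h.py <<'E'
from workcell import manip, viewer, finder
import cv2, numpy as np, sys
from scipy.spatial.transform import Rotation as Rn
def yaw(o): 
    x=Rn.from_quat(o["ee_rot"]).as_matrix()[:,0]; return np.arctan2(x[1],x[0])
def rows(x,y,z,ya,n,start=None):
    """n rows from present pose (or start=x,y,z,yaw) to target; straight line, even spin"""
    o=manip.get_obs(); p=np.array(o["position"]); a=yaw(o)
    if start: p,a=np.array(start[:3]),start[3]
    d=(np.array([x,y,z])-p)/n*1000; s=-(ya-a)/n
    for i in range(n):
        X=np.array([np.cos(a),np.sin(a),0]);Y=np.array([np.sin(a),-np.cos(a),0])
        print('{"dp":[%d,%d,%d],"spin":%.3f},'%(*np.round([d@X,d@Y,-d[2]]),s)); a-=s
def cam(name,o=None):
    p=viewer.camera_params(name); f=192/np.tan(np.radians(p["vertical_fov"]/2))
    K=np.array([[f,0,p["cx"]],[0,f,p["cy"]],[0,0,1]])
    if "R" in p: return K,p["R"],p["t"]
    T=np.eye(4);T[:3,:3]=Rn.from_quat(o["ee_rot"]).as_matrix();T[:3,3]=o["position"]
    M=np.linalg.inv(T@p["T_tool_cam"]); return K,M[:3,:3],M[:3,3]
def back(px,z,c):
    K,R,t=c; d=R.T@np.linalg.inv(K)@np.array([*px,1.]); C=-R.T@t
    return C+d*(z-C[2])/d[2]
E
python3 -c "
from h import *
rows(.53,-.25,.45,.9,10); rows(.55,.02,.45,1.571,7,(.53,-.25,.45,.9))"
```

```text
{"dp":[45,-26,-5],"spin":-0.066},
{"dp":[47,-22,-5],"spin":-0.066},
{"dp":[48,-19,-5],"spin":-0.066},
{"dp":[50,-16,-5],"spin":-0.066},
{"dp":[51,-13,-5],"spin":-0.066},
{"dp":[51,-9,-5],"spin":-0.066},
{"dp":[52,-6,-5],"spin":-0.066},
{"dp":[52,-3,-5],"spin":-0.066},
{"dp":[52,1,-5],"spin":-0.066},
{"dp":[52,4,-5],"spin":-0.066},
{"dp":[32,-22,0],"spin":-0.096},
{"dp":[34,-19,0],"spin":-0.096},
{"dp":[36,-15,0],"spin":-0.096},
{"dp":[37,-12,0],"spin":-0.096},
{"dp":[38,-8,0],"spin":-0.096},
{"dp":[38,-5,0],"spin":-0.096},
{"dp":[39,-1,0],"spin":-0.096},
```

Call:
arm_command --plan '[{"dp": [38, -23, -5], "spin": -0.066}, {"dp": [40, -20, -5], "spin": -0.066}, {"dp": [42, -17, -5], "spin": -0.066}, {"dp": [43, -14, -5], "spin": -0.066}, {"dp": [44, -11, -5], "spin": -0.066}]' --grip -1 --newtons 30

```text
clock: 1.9
position: [0.3132, -0.4496, 0.4302]
ee_rot: [0.959, 0.283, 0.0, 0.0]
ft_force: [0.6, -1.3, -0.2]
grip_width: 0.996
grasp_force: 0.0
```

Call:
arm_command --plan '[{"dp": [45, -8, -5], "spin": -0.066}, {"dp": [45, -5, -5], "spin": -0.066}, {"dp": [45, -3, -5], "spin": -0.066}, {"dp": [45, 1, -5], "spin": -0.066}, {"dp": [45, 4, -5], "spin": -0.066}]'

```text
clock: 2.4
position: [0.4783, -0.2951, 0.4552]
ee_rot: [0.9, 0.437, 0.0, 0.0]
ft_force: [0.5, -1.0, -0.5]
grip_width: 1.001
grasp_force: 0.0
```

```bash
python3 -c "
from h import *
rows(.55,.02,.45,1.571,10)"
```

```text
{"dp":[29,-14,1],"spin":-0.067},
{"dp":[30,-12,1],"spin":-0.067},
{"dp":[31,-10,1],"spin":-0.067},
{"dp":[31,-8,1],"spin":-0.067},
{"dp":[32,-6,1],"spin":-0.067},
{"dp":[32,-4,1],"spin":-0.067},
{"dp":[32,-1,1],"spin":-0.067},
{"dp":[32,1,1],"spin":-0.067},
{"dp":[32,3,1],"spin":-0.067},
{"dp":[32,5,1],"spin":-0.067},
```

Call:
arm_command --plan '[{"dp": [29, -14, 1], "spin": -0.067}, {"dp": [30, -12, 1], "spin": -0.067}, {"dp": [31, -10, 1], "spin": -0.067}, {"dp": [31, -8, 1], "spin": -0.067}, {"dp": [32, -6, 1], "spin": -0.067}]'

```text
clock: 2.9
position: [0.512, -0.1369, 0.4496]
ee_rot: [0.814, 0.581, -0.0, 0.0]
ft_force: [0.9, -0.6, 1.0]
grip_width: 1.0
grasp_force: 0.0
```

Call:
arm_command --plan '[{"dp": [32, -4, 1], "spin": -0.067}, {"dp": [32, -1, 1], "spin": -0.067}, {"dp": [32, 1, 1], "spin": -0.067}, {"dp": [32, 3, 1], "spin": -0.067}, {"dp": [32, 5, 1], "spin": -0.067}]'

```text
clock: 3.4
position: [0.5477, 0.0197, 0.4447]
ee_rot: [0.705, 0.709, -0.0, 0.0]
ft_force: [-0.8, -1.0, 0.4]
grip_width: 1.002
grasp_force: 0.0
```

Call:
arm_command --plan '[{"dp": [0, 0, 0], "spin": 0}, {"dp": [0, 0, 0], "spin": 0}]'

```text
clock: 3.6
position: [0.5478, 0.0189, 0.4446]
ee_rot: [0.706, 0.708, -0.0, 0.0]
ft_force: [0.1, -1.1, 0.1]
grip_width: 0.997
grasp_force: 0.0
```

```bash
python3 - <<'E'
from h import *
o=manip.get_obs(); im=viewer.camera("wrist"); c=cam("wrist",o); print(o["position"],yaw(o))
cv2.imwrite("pics/w0.png",cv2.resize(im,(800,600),interpolation=cv2.INTER_CUBIC))
np.savez("w0.npz",im=im,K=c[0],R=c[1],t=c[2])
for t in "capacitor transformer heatsink relay adapter_round adapter_oblong adapter_square adapter_cross tray index_post".split():
    print(t,[(np.round(d["position"],3).tolist(),round(d["score"],2)) for d in finder.find_in("wrist",t)][:3])
E
```

```text
[0.54778282 0.01891208 0.4445759 ] 1.5737974743103738
capacitor [([0.46, 0.064, 0.086], 0.93)]
transformer [([0.47, -0.076, 0.072], 0.8), ([0.461, 0.134, 0.089], 0.42)]
heatsink [([0.355, -0.058, 0.035], 0.88), ([0.464, -0.005, 0.058], 0.86)]
relay [([0.457, 0.135, 0.089], 0.94), ([0.362, 0.122, 0.064], 0.84)]
adapter_round [([0.473, 0.066, 0.029], 0.62), ([0.473, 0.122, 0.026], 0.34)]
adapter_oblong [([0.475, -0.063, 0.029], 0.89)]
adapter_square [([0.485, 0.004, 0.022], 0.69), ([0.468, -0.075, 0.068], 0.4)]
adapter_cross [([0.476, 0.12, 0.027], 0.57)]
tray [([0.666, 0.091, 0.008], 0.93), ([0.48, -0.064, 0.026], 0.57)]
index_post [([0.688, -0.085, 0.012], 0.61), ([0.465, -0.003, 0.058], 0.34)]
```

View pics/w0.png

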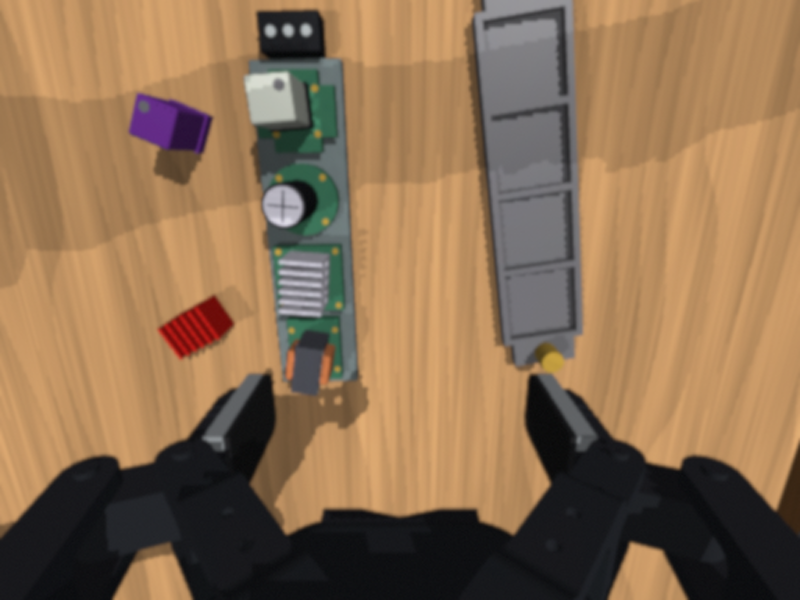

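The wrist view shows, from the top: relay (277,100), capacitor (283,205), heat sink (303,285) and transformer (310,362). The tray has its brass post at (551,357). I'll zoom in for corner positions.

```bash
python3 - <<'E'
import numpy as np,cv2
im=np.load("w0.npz")["im"]
a=cv2.resize(im[40:160,150:235],None,fx=5,fy=5,interpolation=cv2.INTER_CUBIC)   # relay,cap
b=cv2.resize(im[150:260,165:240],None,fx=5,fy=5,interpolation=cv2.INTER_CUBIC)
o=np.zeros((600,800,3),np.uint8); o[:,:425]=a; o[:550,425:800]=b
cv2.imwrite("pics/w0a.png",o)
E
```

```text
(no output)
```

View pics/w0a.png

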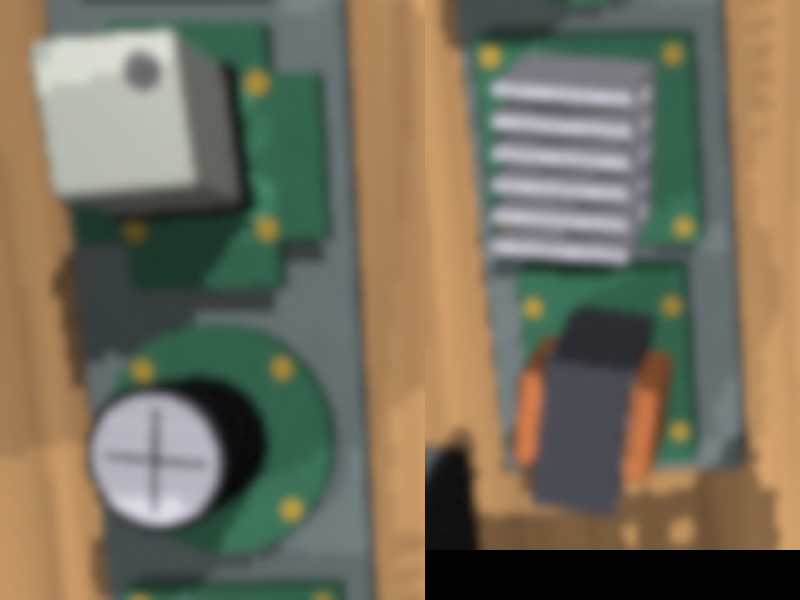

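```bash
python3 - <<'E'
from h import *
d=np.load("w0.npz"); c=(d["K"],d["R"],d["t"]); im=d["im"]
A=lambda u,v:(150+(u+.5)/5-.5,40+(v+.5)/5-.5)
B=lambda u,v:(165+(u-425+.5)/5-.5,150+(v+.5)/5-.5)
for n,z,q in [("relay",.088,[A(33,40),A(177,30),A(196,188),A(57,202)]),("heat",.066,[B(490,80),B(633,93),B(628,265),B(490,255)]),("trafo",.068,[B(555,352),B(638,358),B(614,513),B(534,498)])]:
    P=np.array([back(p,z,c)[:2] for p in q]); e=P[1]-P[0]+P[2]-P[3]; f=P[0]-P[3]+P[1]-P[2]
    print(n,P.mean(0).round(4),"size",np.linalg.norm(e)/2,np.linalg.norm(f)/2,"ang",np.arctan2(e[1],e[0]),np.arctan2(-f[0],f[1]))
print("cap",back(A(156,460),.081,c))
cv2.imwrite("pics/w0t.png",cv2.resize(im[0:245,295:380],None,fx=2.44,fy=2.44,interpolation=cv2.INTER_CUBIC))
a=cv2.resize(im[0:120,297:377],None,fx=5,fy=5,interpolation=cv2.INTER_CUBIC)
b=cv2.resize(im[120:240,300:380],None,fx=5,fy=5,interpolation=cv2.INTER_CUBIC)
cv2.imwrite("pics/w0t.png",np.hstack([a,b]))
E
```

```text
relay [0.4574 0.1359] size 0.030887083537282114 0.03173185209542541 ang 0.0810324296746197 0.05936878792213509
heat [ 0.4634 -0.008 ] size 0.03682774026670384 0.047728286581192714 ang -0.08173616444037138 -0.08012730654619718
trafo [ 0.4659 -0.0817] size 0.022636969171327213 0.04719526450164926 ang -0.1418755533966686 -0.19300489861410844
cap [0.45852531 0.06205308 0.081     ]
```

View pics/w0t.png

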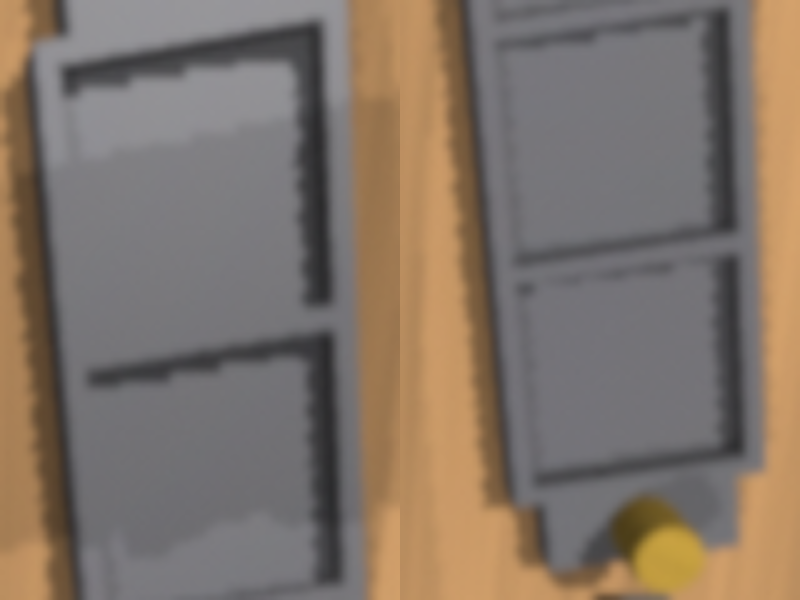

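```bash
cat >> h.py <<'E'
def fit(L,P):
    L=np.array(L,float);P=np.array(P);l=L-L.mean(0);p=P-P.mean(0)
    a=np.arctan2((l[:,0]*p[:,1]-l[:,1]*p[:,0]).sum(),(l*p).sum()); R=np.array([[np.cos(a),-np.sin(a)],[np.sin(a),np.cos(a)]])
    o=P.mean(0)-R@L.mean(0); return o,a,R,P-(L@R.T+o)
E
python3 - <<'E'
from h import *
d=np.load("w0.npz"); c=(d["K"],d["R"],d["t"])
a=lambda u,v:back((297+(u+.5)/5-.5,(v+.5)/5-.5),.016,c)[:2]
b=lambda u,v:back((300+(u-400+.5)/5-.5,120+(v+.5)/5-.5),.016,c)[:2]
D=[(a(65,68),-33,141),(a(322,25),33,141),(a(330,303),33,75),(a(333,335),33,69),(a(90,375),-33,69),(a(342,582),33,3),
(b(500,43),-33,-3),(b(725,10),33,-3),(b(735,233),33,-69),(b(517,265),-33,-69),(b(740,255),33,-75),(b(743,453),33,-141),(b(535,485),-33,-141),(b(520,285),-33,-75),(b(763,468),39,-147),(b(515,500),-39,-147),(a(35,42),-39,147)]
o,an,R,res=fit([(x/1e3,y/1e3) for _,x,y in D],[p for p,_,_ in D])
print(o,an,(res*1000).round(1).tolist())
for y in(-.108,-.036,.036,.108): print(y,o+R@[0,y])
rows(.4574,.1359,.315,1.571,5)
E
```

```text
[0.66820833 0.06925021] 0.15809283725055615 [[1.2, -0.8], [-0.5, -1.6], [-1.2, 0.3], [-0.5, -1.5], [1.0, -1.2], [-0.7, 0.3], [1.5, -0.3], [-1.2, -1.3], [-0.8, -0.1], [0.9, 0.4], [0.5, -0.8], [-1.0, 1.5], [0.6, 0.9], [1.3, 0.2], [-1.0, 1.5], [-0.2, 2.6], [0.2, -0.1]]
-0.108 [ 0.68521132 -0.03740296]
-0.036 [0.67387599 0.03369915]
0.036 [0.66254066 0.10480126]
0.108 [0.65120534 0.17590338]
{"dp":[24,-18,26],"spin":0.000},
{"dp":[24,-18,26],"spin":0.000},
{"dp":[24,-18,26],"spin":0.000},
{"dp":[24,-18,26],"spin":0.000},
{"dp":[24,-18,26],"spin":0.000},
```

Call:
arm_command --plan '[{"dp": [24, -18, 26], "spin": -0.014}, {"dp": [24, -18, 26], "spin": -0.014}, {"dp": [23, -18, 26], "spin": -0.014}, {"dp": [23, -18, 26], "spin": -0.014}, {"dp": [23, -18, 26], "spin": -0.014}]' --grip -0.45

```text
clock: 4.65
position: [0.4541, 0.1331, 0.3139]
ee_rot: [0.681, 0.732, 0.0, 0.0]
ft_force: [1.1, 0.6, 0.2]
grip_width: 0.723
grasp_force: 0.0
```

Call:
arm_command --plan '[{"dp": [0, 0, 0], "spin": 0}, {"dp": [0, 0, 0], "spin": 0}]'

```text
clock: 4.85
position: [0.4549, 0.1325, 0.3147]
ee_rot: [0.681, 0.732, -0.0, 0.0]
ft_force: [-0.4, -1.2, -0.4]
grip_width: 0.723
grasp_force: 0.0
```

```bash
python3 - <<'E'
from h import *
o=manip.get_obs(); im=viewer.camera("wrist"); print(o["position"],yaw(o),o["grip_width"])
cv2.imwrite("pics/w1.png",im)
for t in ("relay","capacitor"): print([(np.round(d["position"],3).tolist(),round(d["score"],2)) for d in finder.find_in("wrist",t)])
rows(.4574,.1359,.221,1.64,3)
E
```

```text
[0.45486801 0.13249218 0.31468917] 1.6428415622490216 0.723434375116791
[([0.455, 0.144, 0.088], 0.84), ([0.36, 0.131, 0.061], 0.67)]
[([0.457, 0.069, 0.084], 0.56)]
{"dp":[1,1,32],"spin":0.000},
{"dp":[1,1,32],"spin":0.000},
{"dp":[1,1,32],"spin":0.000},
```

View pics/w1.png

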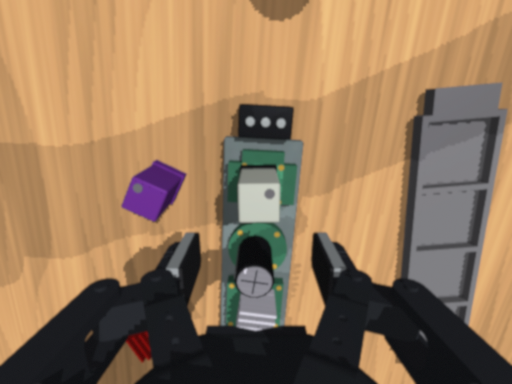

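The relay's top face spans roughly (239–280, 181–221), with its lit +y side strip above it. The gripper is over it and the purple look-alike is well clear at (152,190). I'll check the relay position from this view.

```bash
python3 - <<'E'
from h import *
o=manip.get_obs(); c=cam("wrist",o)
for p in [(239,168),(279,168),(239,181),(280,181),(239,221),(280,221)]: print(p,back(p,.088,c)[:2].round(4))
print("cap",back((255,281),.081,c)[:2].round(4))
im=cv2.imread("pics/w1.png"); print(im[160:230:2,250].tolist())
E
```

```text
(239, 168) [0.4417 0.1621]
(279, 168) [0.4708 0.1641]
(239, 181) [0.4422 0.1523]
(280, 181) [0.4724 0.1544]
(239, 221) [0.4439 0.1201]
(280, 221) [0.4756 0.1223]
cap [0.4603 0.0615]
[[84, 109, 57], [84, 109, 57], [64, 83, 44], [26, 27, 22], [67, 70, 67], [115, 123, 119], [123, 131, 128], [124, 132, 129], [124, 132, 130], [126, 133, 130], [126, 133, 130], [135, 143, 141], [179, 190, 186], [194, 206, 201], [194, 206, 202], [194, 206, 202], [194, 205, 201], [193, 204, 201], [193, 205, 201], [192, 204, 200], [193, 205, 200], [193, 204, 200], [193, 204, 199], [193, 203, 199], [192, 204, 199], [192, 203, 199], [192, 204, 199], [191, 203, 198], [191, 203, 198], [191, 202, 199], [185, 195, 192], [125, 134, 128], [78, 99, 57], [94, 121, 65], [94, 123, 65]]
```

Call:
arm_command --plan '[{"dp": [3, 4, 34], "spin": 0}, {"dp": [0, 0, 34], "spin": 0}, {"dp": [0, 0, 26], "spin": 0}, {"dp": [0, 0, 0], "spin": 0}]'

```text
clock: 5.4
position: [0.4583, 0.1345, 0.2184]
ee_rot: [0.682, 0.731, -0.002, -0.002]
ft_force: [0.0, 0.3, 1.1]
grip_width: 0.726
grasp_force: 0.0
```

Call:
arm_command --plan '[{"dp": [0, 0, 0]}, {"dp": [0, 0, 0]}, {"dp": [0, 0, 0]}, {"dp": [0, 0, 0]}, {"dp": [0, 0, 0]}]' --grip 1 --newtons 35

```text
invalid input at $.plan[0]: expected keys dp, spin
```

Call:
arm_command --plan '[{"dp": [0, 0, 0], "spin": 0}, {"dp": [0, 0, 0], "spin": 0}, {"dp": [0, 0, 0], "spin": 0}, {"dp": [0, 0, 0], "spin": 0}, {"dp": [0, 0, 0], "spin": 0}]' --grip 1 --newtons 35

```text
clock: 5.9
position: [0.4596, 0.1358, 0.2225]
ee_rot: [0.682, 0.732, 0.001, 0.001]
ft_force: [-0.2, -0.8, 8.2]
grip_width: 0.393
grasp_force: 35.8
```

Call:
arm_command --plan '[{"dp": [0, 0, -5], "spin": 0}, {"dp": [0, 0, -25], "spin": 0}, {"dp": [0, 0, -35], "spin": 0}, {"dp": [0, 0, -35], "spin": 0}, {"dp": [0, 0, 0], "spin": 0}]'

```text
clock: 6.4
position: [0.4599, 0.1365, 0.3256]
ee_rot: [0.682, 0.732, 0.003, 0.003]
ft_force: [0.6, -0.4, -0.8]
grip_width: 0.396
grasp_force: 35.1
```

```bash
python3 - <<'E'
from h import *
o=manip.get_obs(); print(o["position"],yaw(o),o["grip_width"],o["grasp_force"])
rows(.6852,-.0374,.32,1.729,7)
E
```

```text
[0.4598821  0.13650437 0.32558515] 1.6419366258581312 0.39585629497826086 35.121347308158875
{"dp":[-27,30,1],"spin":-0.012},
{"dp":[-27,30,1],"spin":-0.012},
{"dp":[-28,30,1],"spin":-0.012},
{"dp":[-28,29,1],"spin":-0.012},
{"dp":[-29,29,1],"spin":-0.012},
{"dp":[-29,29,1],"spin":-0.012},
{"dp":[-29,28,1],"spin":-0.012},
```

Call:
arm_command --plan '[{"dp": [-27, 30, 1], "spin": -0.012}, {"dp": [-27, 30, 1], "spin": -0.012}, {"dp": [-28, 30, 1], "spin": -0.012}, {"dp": [-28, 29, 1], "spin": -0.012}, {"dp": [-29, 29, 1], "spin": -0.012}]'

```text
clock: 6.9
position: [0.6203, 0.01, 0.3155]
ee_rot: [0.659, 0.752, -0.0, 0.0]
ft_force: [-0.7, 1.3, -0.8]
grip_width: 0.391
grasp_force: 35.2
```

Call:
arm_command --plan '[{"dp": [-29, 29, 1], "spin": -0.012}, {"dp": [-29, 28, 1], "spin": -0.012}, {"dp": [0, 0, 0], "spin": 0}, {"dp": [0, 0, 0], "spin": 0}]'

```text
clock: 7.3
position: [0.6839, -0.0391, 0.3127]
ee_rot: [0.651, 0.759, -0.0, -0.001]
ft_force: [-0.9, 1.8, -0.9]
grip_width: 0.394
grasp_force: 35.5
```

```bash
python3 - <<'E'
from h import *
o=manip.get_obs(); print(o["position"],yaw(o),o["grip_width"],o["grasp_force"],o["ft_force"])
rows(.6852,-.0374,.207,1.729,5)
E
```

```text
[ 0.68387407 -0.03905603  0.31271475] 1.7245390679814039 0.39400797705946644 35.45884966850281 [-0.86397899  1.75153271 -0.92708335]
{"dp":[0,0,21],"spin":-0.001},
{"dp":[0,0,21],"spin":-0.001},
{"dp":[0,0,21],"spin":-0.001},
{"dp":[0,0,21],"spin":-0.001},
{"dp":[0,0,21],"spin":-0.001},
```

Call:
arm_command --plan '[{"dp": [1, 1, 30], "spin": 0}, {"dp": [1, 1, 30], "spin": 0}, {"dp": [0, 0, 25], "spin": 0}, {"dp": [0, 0, 15], "spin": 0}, {"dp": [0, 0, 5], "spin": 0}]'

```text
clock: 7.8
position: [0.6846, -0.0355, 0.2074]
ee_rot: [0.65, 0.76, -0.001, -0.001]
ft_force: [-0.3, 0.3, -0.5]
grip_width: 0.396
grasp_force: 35.5
```

Call:
arm_command --plan '[{"dp": [0, 0, 1], "spin": 0}, {"dp": [0, 0, 1], "spin": 0}, {"dp": [0, 0, 0], "spin": 0}]'

```text
clock: 8.1
position: [0.6858, -0.0361, 0.208]
ee_rot: [0.65, 0.76, 0.001, 0.001]
ft_force: [-0.2, -0.1, -0.6]
grip_width: 0.396
grasp_force: 35.5
```

Call:
arm_command --plan '[{"dp": [0, 0, 1], "spin": 0}, {"dp": [0, 0, 1], "spin": 0}, {"dp": [0, 0, 0], "spin": 0}]'

```text
clock: 8.4
position: [0.6854, -0.0362, 0.2048]
ee_rot: [0.65, 0.76, 0.0, 0.0]
ft_force: [-0.0, -0.2, -1.7]
grip_width: 0.397
grasp_force: 35.5
```

Call:
arm_command --plan '[{"dp": [0, 0, 1], "spin": 0}, {"dp": [0, 0, 1], "spin": 0}, {"dp": [0, 0, 0], "spin": 0}]'

```text
clock: 8.7
position: [0.6854, -0.0361, 0.2027]
ee_rot: [0.65, 0.76, -0.0, 0.0]
ft_force: [0.3, -0.8, -0.5]
grip_width: 0.393
grasp_force: 35.5
```

Call:
arm_command --plan '[{"dp": [0, 0, 1], "spin": 0}, {"dp": [0, 0, 0], "spin": 0}]'

```text
clock: 8.9
position: [0.6854, -0.0361, 0.2026]
ee_rot: [0.65, 0.76, -0.0, 0.0]
ft_force: [-4.0, 0.2, 6.5]
grip_width: 0.395
grasp_force: 36.3
```

Call:
arm_command --plan '[{"dp": [0, 0, 1], "spin": 0}, {"dp": [0, 0, 0], "spin": 0}]'

```text
clock: 9.1
position: [0.6854, -0.036, 0.2026]
ee_rot: [0.65, 0.76, -0.0, 0.0]
ft_force: [-7.6, -1.6, 15.7]
grip_width: 0.392
grasp_force: 37.3
```

Call:
arm_command --plan '[{"dp": [0, 0, -1], "spin": 0}, {"dp": [0, 0, 0], "spin": 0}]'

```text
clock: 9.3
position: [0.6855, -0.0361, 0.2026]
ee_rot: [0.65, 0.76, 0.0, 0.0]
ft_force: [-4.1, -1.2, 7.5]
grip_width: 0.395
grasp_force: 36.4
```

Call:
arm_command --plan '[{"dp": [0, 0, 0], "spin": 0}, {"dp": [0, 0, 0], "spin": 0}, {"dp": [0, 0, 0], "spin": 0}, {"dp": [0, 0, 0], "spin": 0}, {"dp": [0, 0, 0], "spin": 0}]' --grip -0.45

```text
clock: 9.8
position: [0.6854, -0.0361, 0.2016]
ee_rot: [0.65, 0.76, -0.0, -0.0]
ft_force: [-0.3, 0.8, 0.0]
grip_width: 0.724
grasp_force: 0.0
```

Call:
arm_command --plan '[{"dp": [0, 0, -20], "spin": 0}, {"dp": [0, 0, -35], "spin": 0}, {"dp": [0, 0, -35], "spin": 0}, {"dp": [0, 0, -30], "spin": 0}]'

```text
clock: 10.2
position: [0.6854, -0.036, 0.3236]
ee_rot: [0.65, 0.76, 0.0, 0.0]
ft_force: [-0.5, 0.2, -0.0]
grip_width: 0.724
grasp_force: 0.0
```

```bash
python3 - <<'E'
from h import *
o=manip.get_obs(); print(o["position"],yaw(o),o["grip_width"],o["grasp_force"],o["ft_force"])
rows(.4594,.0618,.315,1.571,5)
E
```

```text
[ 0.68540602 -0.03602365  0.32362884] 1.7258853229050124 0.7237638404610363 0.0 [-0.48285489  0.23259477 -0.0186067 ]
{"dp":[26,-42,2],"spin":0.031},
{"dp":[25,-42,2],"spin":0.031},
{"dp":[24,-43,2],"spin":0.031},
{"dp":[22,-44,2],"spin":0.031},
{"dp":[21,-45,2],"spin":0.031},
```

Call:
arm_command --plan '[{"dp": [26, -42, 2], "spin": 0.031}, {"dp": [25, -42, 2], "spin": 0.031}, {"dp": [24, -43, 2], "spin": 0.031}, {"dp": [22, -44, 2], "spin": 0.031}, {"dp": [21, -45, 2], "spin": 0.031}]'

```text
clock: 10.7
position: [0.4573, 0.0621, 0.3114]
ee_rot: [0.708, 0.707, -0.0, 0.0]
ft_force: [0.3, 1.2, 1.5]
grip_width: 0.729
grasp_force: 0.0
```

Call:
arm_command --plan '[{"dp": [0, 0, 0], "spin": 0}, {"dp": [0, 0, 0], "spin": 0}]'

```text
clock: 10.9
position: [0.4586, 0.0617, 0.3122]
ee_rot: [0.707, 0.707, -0.0, 0.001]
ft_force: [0.3, 0.6, 0.2]
grip_width: 0.729
grasp_force: 0.0
```

```bash
python3 - <<'E'
from h import *
o=manip.get_obs(); im=viewer.camera("wrist"); print(o["position"],yaw(o))
cv2.imwrite("pics/w2.png",im); c=cam("wrist",o)
for n,z in (("capacitor",.081),("heatsink",.066),("transformer",.068)):
    p=np.array([.459,{"capacitor":.062,"heatsink":-.008,"transformer":-.082}[n],z]); q=c[0]@(c[1]@p+c[2]); print(n,q[:2]/q[2], [(np.round(d["position"],3).tolist(),round(d["score"],2)) for d in finder.find_in("wrist",n)][:2])
E
```

```text
[0.45856808 0.06168725 0.31215933] 1.5718587776537574
capacitor [256.14225353 205.40085043] [([0.458, 0.067, 0.085], 0.59)]
heatsink [255.92082313 271.88907404] [([0.465, 0.001, 0.061], 0.78), ([0.327, -0.052, 0.007], 0.47)]
transformer [255.78083783 338.34373942] [([0.465, -0.061, 0.057], 0.62)]
```

View pics/w2.png

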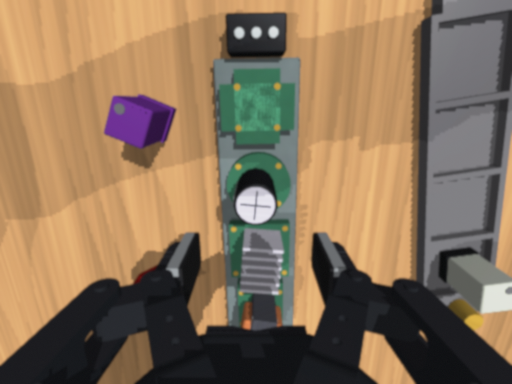

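The capacitor's top is at (255,205), as predicted, and the relay stands in the pocket by the post at (478,278). Next is grasping the capacitor.

Call:
arm_command --plan '[{"dp": [0, 1, 34], "spin": 0}, {"dp": [0, 0, 34], "spin": 0}, {"dp": [0, 0, 24], "spin": 0}, {"dp": [0, 0, 0], "spin": 0}, {"dp": [0, 0, 0], "spin": 0}]'

```text
clock: 11.6
position: [0.4608, 0.0615, 0.22]
ee_rot: [0.707, 0.707, 0.0, -0.001]
ft_force: [-0.9, 0.5, 0.3]
grip_width: 0.725
grasp_force: 0.0
```

Call:
arm_command --plan '[{"dp": [0, 0, 0], "spin": 0}, {"dp": [0, 0, 0], "spin": 0}, {"dp": [0, 0, 0], "spin": 0}, {"dp": [0, 0, 0], "spin": 0}, {"dp": [0, 0, 0], "spin": 0}]' --grip 1 --newtons 35

```text
clock: 12.1
position: [0.4608, 0.0615, 0.2211]
ee_rot: [0.707, 0.707, 0.001, 0.001]
ft_force: [-1.6, -0.9, 5.2]
grip_width: 0.405
grasp_force: 34.4
```

Call:
arm_command --plan '[{"dp": [0, 0, 0], "spin": 0}]'

```text
clock: 12.2
position: [0.4608, 0.0615, 0.2211]
ee_rot: [0.707, 0.707, 0.001, 0.001]
ft_force: [-1.3, 0.3, 5.5]
grip_width: 0.398
grasp_force: 34.4
```

Call:
arm_command --plan '[{"dp": [0, 0, -5], "spin": 0}, {"dp": [0, 0, -25], "spin": 0}, {"dp": [0, 0, -35], "spin": 0}, {"dp": [0, 0, -35], "spin": 0}, {"dp": [0, 0, 0], "spin": 0}]'

```text
clock: 12.7
position: [0.4615, 0.0621, 0.3246]
ee_rot: [0.707, 0.707, 0.003, 0.003]
ft_force: [0.8, 0.9, -0.7]
grip_width: 0.405
grasp_force: 35.0
```

```bash
python3 - <<'E'
from h import *
o=manip.get_obs(); print(o["position"],yaw(o),o["grip_width"],o["grasp_force"])
rows(.6739,.0337,.316,1.729,5)
E
```

```text
[0.46145671 0.0620997  0.32460748] 1.5709389442990782 0.40521312377180135 35.03316342830658
{"dp":[-6,42,2],"spin":-0.032},
{"dp":[-7,42,2],"spin":-0.032},
{"dp":[-8,42,2],"spin":-0.032},
{"dp":[-10,42,2],"spin":-0.032},
{"dp":[-11,41,2],"spin":-0.032},
```

Call:
arm_command --plan '[{"dp": [-6, 42, 2], "spin": -0.032}, {"dp": [-7, 42, 2], "spin": -0.032}, {"dp": [-8, 42, 2], "spin": -0.032}, {"dp": [-10, 42, 2], "spin": -0.032}, {"dp": [-11, 41, 2], "spin": -0.032}]'

```text
clock: 13.2
position: [0.6732, 0.0322, 0.3091]
ee_rot: [0.648, 0.762, -0.0, -0.0]
ft_force: [0.4, 0.8, 0.5]
grip_width: 0.402
grasp_force: 35.1
```

Call:
arm_command --plan '[{"dp": [0, 0, 0], "spin": 0}, {"dp": [0, 0, 0], "spin": 0}]'

```text
clock: 13.4
position: [0.6718, 0.0329, 0.3085]
ee_rot: [0.648, 0.761, -0.0, -0.001]
ft_force: [-0.5, 0.3, 0.6]
grip_width: 0.397
grasp_force: 35.3
```

Lower by 103 mm to about 0.206, then descend in 1 mm steps.

Call:
arm_command --plan '[{"dp": [1, 2, 35], "spin": 0}, {"dp": [0, 0, 35], "spin": 0}, {"dp": [0, 0, 23], "spin": 0}, {"dp": [0, 0, 10], "spin": 0}, {"dp": [0, 0, 0], "spin": 0}]'

```text
clock: 13.9
position: [0.6726, 0.0342, 0.2063]
ee_rot: [0.648, 0.761, -0.001, -0.0]
ft_force: [-0.4, -0.7, -0.5]
grip_width: 0.4
grasp_force: 35.3
```

Call:
arm_command --plan '[{"dp": [0, 0, 1], "spin": 0}, {"dp": [0, 0, 1], "spin": 0}, {"dp": [0, 0, 0], "spin": 0}, {"dp": [0, 0, 0], "spin": 0}]'

```text
clock: 14.3
position: [0.6736, 0.0342, 0.2055]
ee_rot: [0.648, 0.761, 0.0, 0.0]
ft_force: [-0.6, -0.2, -0.2]
grip_width: 0.395
grasp_force: 35.3
```

Call:
arm_command --plan '[{"dp": [0, 0, 1], "spin": 0}, {"dp": [0, 0, 1], "spin": 0}, {"dp": [0, 0, 1], "spin": 0}, {"dp": [0, 0, 0], "spin": 0}]'

```text
clock: 14.7
position: [0.6734, 0.0342, 0.2014]
ee_rot: [0.648, 0.761, -0.0, -0.0]
ft_force: [0.7, -0.3, -1.1]
grip_width: 0.401
grasp_force: 35.3
```

Call:
arm_command --plan '[{"dp": [0, 0, 1], "spin": 0}, {"dp": [0, 0, 0], "spin": 0}, {"dp": [0, 0, 0], "spin": 0}]'

```text
clock: 15.0
position: [0.6734, 0.0342, 0.2013]
ee_rot: [0.648, 0.761, -0.0, 0.0]
ft_force: [-2.4, -0.5, 5.3]
grip_width: 0.398
grasp_force: 35.8
```

Contact at 0.2013, as expected. Release and raise.

Call:
arm_command --plan '[{"dp": [0, 0, 0], "spin": 0}, {"dp": [0, 0, 0], "spin": 0}, {"dp": [0, 0, 0], "spin": 0}, {"dp": [0, 0, 0], "spin": 0}, {"dp": [0, 0, 0], "spin": 0}]' --grip -0.45

```text
clock: 15.5
position: [0.6735, 0.0342, 0.2007]
ee_rot: [0.648, 0.761, 0.0, 0.0]
ft_force: [-0.6, 0.6, -0.3]
grip_width: 0.73
grasp_force: 0.0
```

Call:
arm_command --plan '[{"dp": [0, 0, -20], "spin": 0}, {"dp": [0, 0, -35], "spin": 0}, {"dp": [0, 0, -35], "spin": 0}, {"dp": [0, 0, -25], "spin": 0}]'

```text
clock: 15.9
position: [0.6736, 0.0344, 0.3183]
ee_rot: [0.648, 0.761, 0.001, 0.001]
ft_force: [1.1, -0.4, -0.2]
grip_width: 0.72
grasp_force: 0.0
```

```bash
python3 - <<'E'
from h import *
rows(.4634,-.008,.31,1.49,5)
E
```

```text
{"dp":[-2,-43,2],"spin":0.048},
{"dp":[-4,-43,2],"spin":0.048},
{"dp":[-6,-42,2],"spin":0.048},
{"dp":[-8,-42,2],"spin":0.048},
{"dp":[-10,-42,2],"spin":0.048},
```

Call:
arm_command --plan '[{"dp": [-2, -43, 2], "spin": 0.048}, {"dp": [-4, -43, 2], "spin": 0.048}, {"dp": [-6, -42, 2], "spin": 0.048}, {"dp": [-8, -42, 2], "spin": 0.048}, {"dp": [-10, -42, 2], "spin": 0.048}]'

```text
clock: 16.4
position: [0.4617, -0.0097, 0.3054]
ee_rot: [0.736, 0.677, -0.0, 0.0]
ft_force: [-0.7, 0.4, 1.7]
grip_width: 0.725
grasp_force: 0.0
```

Call:
arm_command --plan '[{"dp": [0, 0, 0], "spin": 0}, {"dp": [0, 0, 0], "spin": 0}]'

```text
clock: 16.6
position: [0.4629, -0.0098, 0.3062]
ee_rot: [0.735, 0.678, -0.0, 0.001]
ft_force: [0.9, -0.0, 0.1]
grip_width: 0.725
grasp_force: 0.0
```

```bash
python3 - <<'E'
from h import *
o=manip.get_obs(); im=viewer.camera("wrist"); print(o["position"],yaw(o))
c=cam("wrist",o); np.savez("w3.npz",im=im,K=c[0],R=c[1],t=c[2])
a=cv2.resize(im[140:290,205:305],None,fx=4,fy=4,interpolation=cv2.INTER_CUBIC)
v=np.zeros((600,800,3),np.uint8); v[:,:400]=a; v[:384,400:]=im[:,112:]
cv2.imwrite("pics/w3.png",v)
E
```

```text
[ 0.46289985 -0.009774    0.30617991] 1.4901458915238543
```

View pics/w3.png

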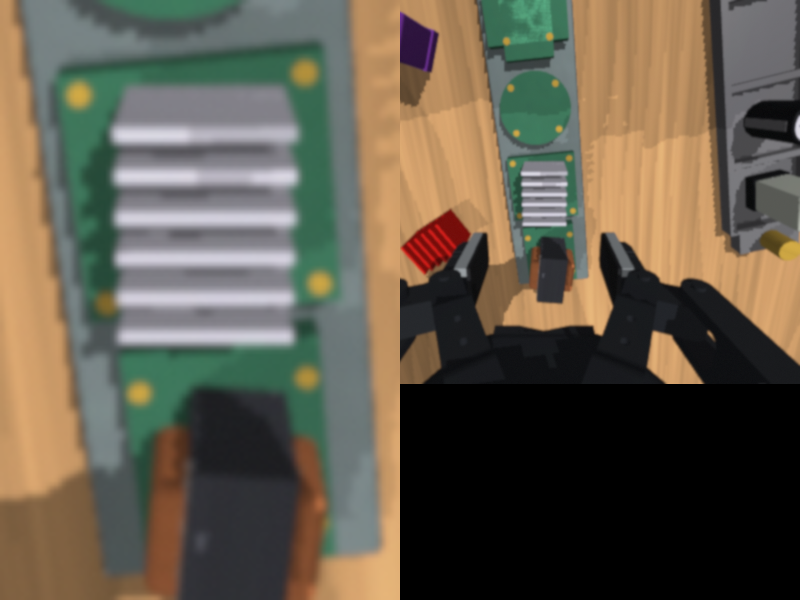

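```bash
python3 - <<'E'
from h import *
d=np.load("w3.npz"); c=(d["K"],d["R"],d["t"])
A=lambda u,v:(205+(u+.5)/4-.5,140+(v+.5)/4-.5)
P=np.array([back(A(*p),.066,c)[:2] for p in [(110,125),(299,125),(295,345),(117,345)]]); e=P[1]-P[0]+P[2]-P[3]; f=P[0]-P[3]+P[1]-P[2]
print(P.mean(0),np.linalg.norm(e)/2,np.linalg.norm(f)/2,np.arctan2(e[1],e[0]),np.arctan2(-f[0],f[1]))
print("red",back((181,238),.04,c)); print("trafo N edge",[back(A(*p),.068,c)[:2].round(4) for p in[(190,467),(297,475)]])
E
```

```text
[ 0.46334269 -0.00766656] 0.03685178724966098 0.046902553308001235 -0.08063940114774529 -0.07334845219770704
red [ 0.38886564 -0.05005524  0.04      ]
trafo N edge [array([ 0.456 , -0.0583]), array([ 0.4787, -0.062 ])]
```

Call:
arm_command --plan '[{"dp": [2, 1, 35], "spin": 0}, {"dp": [0, 0, 35], "spin": 0}, {"dp": [0, 0, 29], "spin": 0}, {"dp": [0, 0, 0], "spin": 0}, {"dp": [0, 0, 0], "spin": 0}]'

```text
clock: 17.15
position: [0.4654, -0.0069, 0.2072]
ee_rot: [0.734, 0.679, 0.0, -0.001]
ft_force: [0.4, -0.1, 0.5]
grip_width: 0.721
grasp_force: 0.0
```

Call:
arm_command --plan '[{"dp": [0, 0, 0], "spin": 0}, {"dp": [0, 0, 0], "spin": 0}, {"dp": [0, 0, 0], "spin": 0}, {"dp": [0, 0, 0], "spin": 0}, {"dp": [0, 0, 0], "spin": 0}]' --grip 1 --newtons 40

```text
clock: 17.65
position: [0.4654, -0.0074, 0.2083]
ee_rot: [0.735, 0.678, 0.001, 0.001]
ft_force: [-0.2, 0.3, 6.5]
grip_width: 0.412
grasp_force: 40.7
```

Call:
arm_command --plan '[{"dp": [0, 0, 0], "spin": 0}]'

```text
clock: 17.75
position: [0.4654, -0.0074, 0.2083]
ee_rot: [0.735, 0.678, 0.001, 0.001]
ft_force: [-0.1, 0.9, 6.8]
grip_width: 0.419
grasp_force: 40.7
```

Call:
arm_command --plan '[{"dp": [0, 0, -5], "spin": 0}, {"dp": [0, 0, -25], "spin": 0}, {"dp": [0, 0, -35], "spin": 0}, {"dp": [0, 0, -35], "spin": 0}, {"dp": [0, 0, 0], "spin": 0}]'

```text
clock: 18.25
position: [0.4658, -0.0071, 0.3115]
ee_rot: [0.735, 0.678, 0.002, 0.003]
ft_force: [0.7, -1.0, -1.5]
grip_width: 0.419
grasp_force: 40.3
```

```bash
python3 - <<'E'
from h import *
o=manip.get_obs(); print(o["position"],yaw(o),o["grip_width"],o["grasp_force"])
rows(.6625,.1048,.31,1.729,7)
E
```

```text
[ 0.46583841 -0.00709748  0.31145375] 1.4908540130978445 0.418864088836497 40.30065178871155
{"dp":[18,27,0],"spin":-0.034},
{"dp":[17,27,0],"spin":-0.034},
{"dp":[16,28,0],"spin":-0.034},
{"dp":[15,28,0],"spin":-0.034},
{"dp":[14,29,0],"spin":-0.034},
{"dp":[13,29,0],"spin":-0.034},
{"dp":[12,30,0],"spin":-0.034},
```

Call:
arm_command --plan '[{"dp": [18, 27, 0], "spin": -0.034}, {"dp": [17, 27, 0], "spin": -0.034}, {"dp": [16, 28, 0], "spin": -0.034}, {"dp": [15, 28, 0], "spin": -0.034}, {"dp": [14, 29, 0], "spin": -0.034}]'

```text
clock: 18.75
position: [0.6055, 0.0713, 0.3063]
ee_rot: [0.674, 0.738, -0.0, -0.0]
ft_force: [0.5, -0.2, -0.1]
grip_width: 0.413
grasp_force: 40.3
```

Call:
arm_command --plan '[{"dp": [13, 29, 0], "spin": -0.034}, {"dp": [12, 30, 0], "spin": -0.034}, {"dp": [0, 0, 0], "spin": 0}, {"dp": [0, 0, 0], "spin": 0}]'

```text
clock: 19.15
position: [0.6605, 0.1025, 0.3059]
ee_rot: [0.649, 0.761, -0.0, -0.001]
ft_force: [-0.2, 0.0, -1.5]
grip_width: 0.413
grasp_force: 40.6
```

Call:
arm_command --plan '[{"dp": [2, 2, 35], "spin": 0}, {"dp": [0, 0, 35], "spin": 0}, {"dp": [0, 0, 28], "spin": 0}, {"dp": [0, 0, 14], "spin": 0}, {"dp": [0, 0, 0], "spin": 0}]'

```text
clock: 19.65
position: [0.6613, 0.1034, 0.1932]
ee_rot: [0.649, 0.76, -0.001, -0.001]
ft_force: [-0.6, -0.2, -0.9]
grip_width: 0.414
grasp_force: 40.6
```

Call:
arm_command --plan '[{"dp": [0, 0, 1], "spin": 0}, {"dp": [0, 0, 1], "spin": 0}, {"dp": [0, 0, 0], "spin": 0}, {"dp": [0, 0, 0], "spin": 0}]'

```text
clock: 20.05
position: [0.6625, 0.1044, 0.1936]
ee_rot: [0.649, 0.761, 0.0, 0.0]
ft_force: [0.1, -0.3, -1.4]
grip_width: 0.412
grasp_force: 40.6
```

Call:
arm_command --plan '[{"dp": [0, 0, 2], "spin": 0}, {"dp": [0, 0, 1], "spin": 0}, {"dp": [0, 0, 1], "spin": 0}, {"dp": [0, 0, 0], "spin": 0}, {"dp": [0, 0, 0], "spin": 0}]'

```text
clock: 20.55
position: [0.6622, 0.1044, 0.1886]
ee_rot: [0.649, 0.761, -0.0, -0.0]
ft_force: [-0.2, -0.3, -1.1]
grip_width: 0.417
grasp_force: 40.6
```

Call:
arm_command --plan '[{"dp": [0, 0, 1], "spin": 0}, {"dp": [0, 0, 0], "spin": 0}, {"dp": [0, 0, 0], "spin": 0}]'

```text
clock: 20.85
position: [0.6623, 0.1044, 0.1885]
ee_rot: [0.649, 0.761, -0.0, 0.0]
ft_force: [-3.8, -0.6, 6.9]
grip_width: 0.414
grasp_force: 41.4
```

Call:
arm_command --plan '[{"dp": [0, 0, 0], "spin": 0}, {"dp": [0, 0, 0], "spin": 0}, {"dp": [0, 0, 0], "spin": 0}, {"dp": [0, 0, 0], "spin": 0}, {"dp": [0, 0, 0], "spin": 0}]' --grip -0.45

```text
clock: 21.35
position: [0.6622, 0.1044, 0.1876]
ee_rot: [0.649, 0.761, -0.0, -0.0]
ft_force: [0.5, -0.8, -0.6]
grip_width: 0.72
grasp_force: 0.0
```

Call:
arm_command --plan '[{"dp": [0, 0, -20], "spin": 0}, {"dp": [0, 0, -35], "spin": 0}, {"dp": [0, 0, -35], "spin": 0}, {"dp": [0, 0, -30], "spin": 0}]'

```text
clock: 21.75
position: [0.6623, 0.1047, 0.3114]
ee_rot: [0.649, 0.761, 0.001, 0.001]
ft_force: [1.2, 0.6, 0.4]
grip_width: 0.724
grasp_force: 0.0
```

```bash
python3 - <<'E'
from h import *
rows(.464,-.0815,.31,1.40,7)
E
```

```text
{"dp":[-22,-32,0],"spin":0.047},
{"dp":[-23,-31,0],"spin":0.047},
{"dp":[-25,-30,0],"spin":0.047},
{"dp":[-26,-29,0],"spin":0.047},
{"dp":[-27,-28,0],"spin":0.047},
{"dp":[-29,-26,0],"spin":0.047},
{"dp":[-30,-25,0],"spin":0.047},
```

Call:
arm_command --plan '[{"dp": [-22, -32, 0], "spin": 0.047}, {"dp": [-23, -31, 0], "spin": 0.047}, {"dp": [-25, -30, 0], "spin": 0.047}, {"dp": [-26, -29, 0], "spin": 0.047}, {"dp": [-27, -28, 0], "spin": 0.047}]'

```text
clock: 22.25
position: [0.519, -0.0288, 0.309]
ee_rot: [0.734, 0.679, 0.0, 0.001]
ft_force: [-0.8, 0.1, -0.1]
grip_width: 0.723
grasp_force: 0.0
```

Call:
arm_command --plan '[{"dp": [-29, -26, 0], "spin": 0.047}, {"dp": [-30, -25, 0], "spin": 0.047}, {"dp": [0, 0, 0], "spin": 0}, {"dp": [0, 0, 0], "spin": 0}]'

```text
clock: 22.65
position: [0.4634, -0.0821, 0.3091]
ee_rot: [0.765, 0.644, 0.0, 0.001]
ft_force: [-0.0, 1.1, 0.0]
grip_width: 0.726
grasp_force: 0.0
```

```bash
python3 - <<'E'
from h import *
o=manip.get_obs(); im=viewer.camera("wrist"); print(o["position"],yaw(o))
c=cam("wrist",o); np.savez("w4.npz",im=im,K=c[0],R=c[1],t=c[2])
a=cv2.resize(im[120:270,205:305],None,fx=4,fy=4,interpolation=cv2.INTER_CUBIC)
v=np.zeros((600,800,3),np.uint8); v[:,:400]=a; v[:384,400:]=im[:,112:]
cv2.imwrite("pics/w4.png",v)
E
```

```text
[ 0.46335662 -0.08206491  0.30909428] 1.3987085348836081
```

View pics/w4.png

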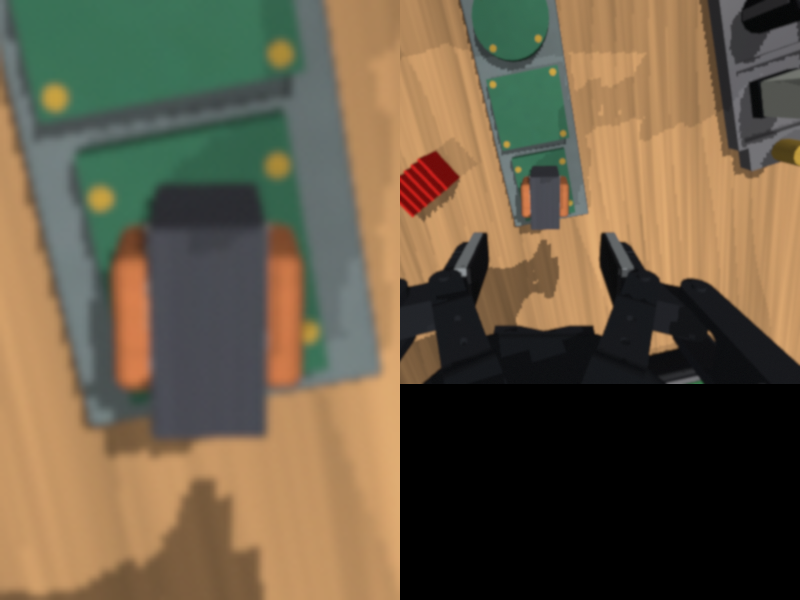

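The transformer core's top in the crop is (147,225)–(267,437), well aligned with the gripper.

```bash
python3 - <<'E'
from h import *
d=np.load("w4.npz"); c=(d["K"],d["R"],d["t"])
A=lambda u,v:(205+(u+.5)/4-.5,120+(v+.5)/4-.5)
P=np.array([back(A(*p),.068,c)[:2] for p in [(147,225),(266,222),(267,435),(152,438)]]); e=P[1]-P[0]+P[2]-P[3]; f=P[0]-P[3]+P[1]-P[2]
print(P.mean(0),np.linalg.norm(e)/2,np.linalg.norm(f)/2,np.arctan2(e[1],e[0]),np.arctan2(-f[0],f[1]))
rows(*P.mean(0),.205,1.40,3)
E
```

```text
[ 0.46408597 -0.0835356 ] 0.023719558181112283 0.046004635859636024 -0.14497654349952427 -0.15724682434229853
{"dp":[-1,0,35],"spin":0.000},
{"dp":[-1,0,35],"spin":0.000},
{"dp":[-1,0,35],"spin":0.000},
```

Call:
arm_command --plan '[{"dp": [-1, 1, 35], "spin": 0}, {"dp": [0, 0, 35], "spin": 0}, {"dp": [0, 0, 32], "spin": 0}, {"dp": [0, 0, 0], "spin": 0}, {"dp": [0, 0, 0], "spin": 0}]'

```text
clock: 23.2
position: [0.4651, -0.0819, 0.2065]
ee_rot: [0.764, 0.645, 0.0, -0.0]
ft_force: [0.1, 1.5, 0.9]
grip_width: 0.726
grasp_force: 0.0
```

Call:
arm_command --plan '[{"dp": [0, 0, 0], "spin": 0}, {"dp": [0, 0, 0], "spin": 0}, {"dp": [0, 0, 0], "spin": 0}, {"dp": [0, 0, 0], "spin": 0}, {"dp": [0, 0, 0], "spin": 0}]' --grip 1 --newtons 60

```text
clock: 23.7
position: [0.4653, -0.0827, 0.2077]
ee_rot: [0.765, 0.644, 0.001, 0.001]
ft_force: [-1.6, 2.3, 6.2]
grip_width: 0.451
grasp_force: 60.4
```

Call:
arm_command --plan '[{"dp": [0, 0, 0], "spin": 0}]'

```text
clock: 23.8
position: [0.4653, -0.0827, 0.2077]
ee_rot: [0.765, 0.644, 0.001, 0.001]
ft_force: [-1.1, 2.1, 5.3]
grip_width: 0.459
grasp_force: 60.4
```

Call:
arm_command --plan '[{"dp": [0, 0, -5], "spin": 0}, {"dp": [0, 0, -25], "spin": 0}, {"dp": [0, 0, -35], "spin": 0}, {"dp": [0, 0, -35], "spin": 0}, {"dp": [0, 0, 0], "spin": 0}]'

```text
clock: 24.3
position: [0.4658, -0.0827, 0.3107]
ee_rot: [0.765, 0.644, 0.002, 0.004]
ft_force: [-0.4, 0.1, -2.6]
grip_width: 0.457
grasp_force: 61.4
```

```bash
python3 - <<'E'
from h import *
o=manip.get_obs(); print(o["position"],yaw(o),o["grip_width"],o["grasp_force"])
rows(.6512,.1759,.31,1.729,10)
E
```

```text
[ 0.4657602  -0.08271534  0.31069965] 1.399917477749575 0.4573866362131306 61.41221880912781
{"dp":[29,14,0],"spin":-0.033},
{"dp":[28,15,0],"spin":-0.033},
{"dp":[28,16,0],"spin":-0.033},
{"dp":[27,17,0],"spin":-0.033},
{"dp":[27,18,0],"spin":-0.033},
{"dp":[26,18,0],"spin":-0.033},
{"dp":[25,19,0],"spin":-0.033},
{"dp":[25,20,0],"spin":-0.033},
{"dp":[24,21,0],"spin":-0.033},
{"dp":[23,22,0],"spin":-0.033},
```

Call:
arm_command --plan '[{"dp": [29, 14, 0], "spin": -0.033}, {"dp": [28, 15, 0], "spin": -0.033}, {"dp": [28, 16, 0], "spin": -0.033}, {"dp": [27, 17, 0], "spin": -0.033}, {"dp": [27, 18, 0], "spin": -0.033}]'

```text
clock: 24.8
position: [0.559, 0.0478, 0.3054]
ee_rot: [0.709, 0.705, -0.0, 0.0]
ft_force: [0.4, -0.3, -2.7]
grip_width: 0.458
grasp_force: 61.3
```

Call:
arm_command --plan '[{"dp": [26, 18, 0], "spin": -0.033}, {"dp": [25, 19, 0], "spin": -0.033}, {"dp": [25, 20, 0], "spin": -0.033}, {"dp": [24, 21, 0], "spin": -0.033}, {"dp": [23, 22, 0], "spin": -0.033}]'

```text
clock: 25.3
position: [0.6516, 0.1768, 0.3051]
ee_rot: [0.648, 0.761, -0.001, -0.0]
ft_force: [0.1, -0.7, -1.8]
grip_width: 0.46
grasp_force: 61.3
```

Call:
arm_command --plan '[{"dp": [0, 0, 0], "spin": 0}, {"dp": [0, 0, 0], "spin": 0}]'

```text
clock: 25.5
position: [0.6509, 0.1766, 0.3049]
ee_rot: [0.648, 0.761, -0.0, -0.001]
ft_force: [0.3, -1.0, -3.5]
grip_width: 0.455
grasp_force: 61.7
```

Call:
arm_command --plan '[{"dp": [-1, 0, 35], "spin": 0}, {"dp": [0, 0, 35], "spin": 0}, {"dp": [0, 0, 28], "spin": 0}, {"dp": [0, 0, 13], "spin": 0}, {"dp": [0, 0, 0], "spin": 0}]'

```text
clock: 26.0
position: [0.6507, 0.1737, 0.1931]
ee_rot: [0.649, 0.761, -0.001, -0.001]
ft_force: [0.1, 0.1, -2.4]
grip_width: 0.459
grasp_force: 61.7
```

Call:
arm_command --plan '[{"dp": [0, 0, 1], "spin": 0}, {"dp": [0, 0, 1], "spin": 0}, {"dp": [0, 0, 0], "spin": 0}, {"dp": [0, 0, 0], "spin": 0}]'

```text
clock: 26.4
position: [0.6515, 0.1751, 0.1936]
ee_rot: [0.649, 0.761, 0.0, 0.0]
ft_force: [-0.2, 0.6, -2.2]
grip_width: 0.454
grasp_force: 61.7
```

Call:
arm_command --plan '[{"dp": [0, 0, 2], "spin": 0}, {"dp": [0, 0, 1], "spin": 0}, {"dp": [0, 0, 1], "spin": 0}, {"dp": [0, 0, 0], "spin": 0}, {"dp": [0, 0, 0], "spin": 0}]'

```text
clock: 26.9
position: [0.6513, 0.175, 0.1886]
ee_rot: [0.649, 0.761, -0.0, 0.0]
ft_force: [-0.1, -1.1, -3.2]
grip_width: 0.455
grasp_force: 61.7
```

Call:
arm_command --plan '[{"dp": [0, 0, 1], "spin": 0}, {"dp": [0, 0, 0], "spin": 0}, {"dp": [0, 0, 0], "spin": 0}]'

```text
clock: 27.2
position: [0.6513, 0.1751, 0.1879]
ee_rot: [0.649, 0.761, 0.0, 0.0]
ft_force: [-0.8, 0.3, -1.0]
grip_width: 0.458
grasp_force: 61.9
```

Call:
arm_command --plan '[{"dp": [0, 0, 1], "spin": 0}, {"dp": [0, 0, 0], "spin": 0}, {"dp": [0, 0, 0], "spin": 0}]'

```text
clock: 27.5
position: [0.6513, 0.1752, 0.1879]
ee_rot: [0.649, 0.761, 0.0, 0.0]
ft_force: [-4.5, -1.3, 8.4]
grip_width: 0.458
grasp_force: 63.1
```

Call:
arm_command --plan '[{"dp": [0, 0, 0], "spin": 0}, {"dp": [0, 0, 0], "spin": 0}, {"dp": [0, 0, 0], "spin": 0}, {"dp": [0, 0, 0], "spin": 0}, {"dp": [0, 0, 0], "spin": 0}]' --grip -0.45

```text
clock: 28.0
position: [0.6512, 0.1751, 0.1866]
ee_rot: [0.649, 0.761, -0.0, -0.0]
ft_force: [-0.3, 0.7, 0.3]
grip_width: 0.724
grasp_force: 0.0
```

Call:
arm_command --plan '[{"dp": [0, 0, -20], "spin": 0}, {"dp": [0, 0, -45], "spin": 0}, {"dp": [0, 0, -45], "spin": 0}, {"dp": [0, 0, -45], "spin": 0}, {"dp": [0, 0, -45], "spin": 0}]'

```text
clock: 28.5
position: [0.6507, 0.1752, 0.3904]
ee_rot: [0.649, 0.761, 0.001, 0.0]
ft_force: [1.4, -0.4, -0.5]
grip_width: 0.725
grasp_force: 0.0
```

Call:
arm_command --plan '[{"dp": [-5, -45, 0], "spin": 0}, {"dp": [-5, -45, 0], "spin": 0}, {"dp": [0, 0, 0], "spin": 0}, {"dp": [0, 0, 0], "spin": 0}]'

```text
clock: 28.9
position: [0.5632, 0.1508, 0.3884]
ee_rot: [0.649, 0.761, 0.0, 0.001]
ft_force: [-0.3, -0.2, 0.0]
grip_width: 0.726
grasp_force: 0.0
```

```bash
python3 - <<'E'
from h import *
o=manip.get_obs(); im=viewer.camera("wrist"); s=viewer.camera("side"); print(o["position"],yaw(o))
v=np.zeros((600,800,3),np.uint8); v[:384,:400]=im[:,112:]; v[:480,400:]=cv2.resize(s[130:250,220:350],(400,480),interpolation=cv2.INTER_CUBIC) 
cv2.imwrite("pics/w5.png",v)
E
```

```text
[0.56321677 0.15077766 0.38837345] 1.7297435937464547
```

View pics/w5.png

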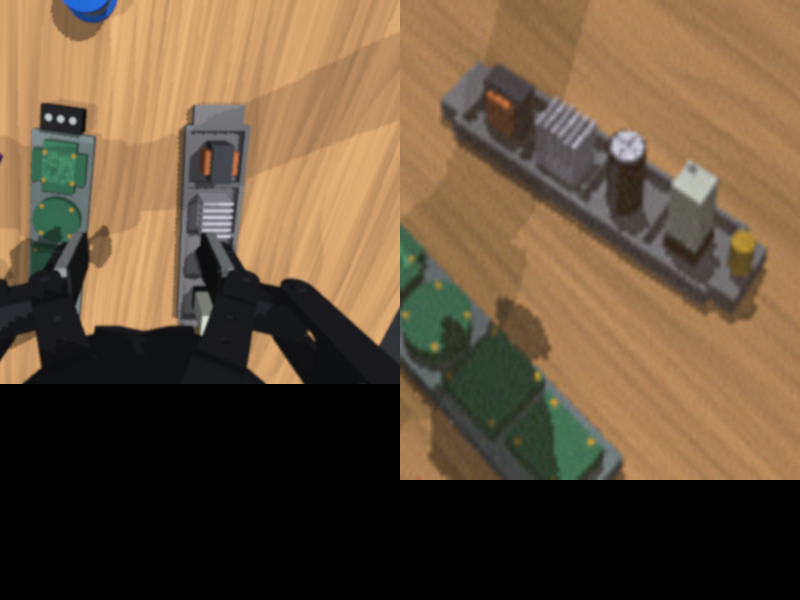

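The side view shows all four standing upright, one per pocket. Starting at the post (742,250) they are relay (690,205), capacitor (627,170), heat sink (567,140) and transformer (507,100). The strip is empty and the gripper is clear.

```bash
python3 -c "
from workcell import manip; print(manip.hand_in())"
```

```text
the job is handed in; nothing more can be done
None
```

All four components are upright in the tray, in order from the index post: relay, capacitor, heat sink, transformer. The bystanders and look-alikes were left alone, and the job was handed in at about 29 s on the robot's clock.

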